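Slip a cassette into a spring-loaded magazine row

TASK

Take the orange cassette by its handle out of the grey stand and file it in the spring-loaded magazine, right next to the blue cassette on the side towards the black spring pusher: work its thin foot into the seam there, part the row against the spring with it, and slide it down until it stands upright and fully home on the magazine floor. Then press it down on the floor with about 13 N for half a second before letting go, all five cassettes snug in one row. The cassettes are brittle: feel your way, never press with 20 N or more, and do not lift the others out or disturb the things around.

Things in the scene. Friction and masses are not known exactly. Their poses are not given: they have to be found in the camera images.
- magazine: Fixed grey magazine, 72 x 152 mm, row of cassettes along its y, turned up to 0.35 rad. Origin on its underside, z up; floor 6 mm up, inside x -26.5 to 26.5 mm, side rails to 28 mm up, end walls to 60 mm up. The row is pressed against the fixed wall at y = -55 mm; the other wall, with the black spring tube, is at y = 75 to 85 mm
- pusher (a joint): Slide of the black spring pusher (plate 50 mm wide, 8 thick, 58 tall) that presses the row to the magazine's -y end. In m, 0 with four cassettes, grows as the row is spread towards the magazine's +y (0.016 with five snug); stop at 0.028. It pushes back with about 4 N at 0, 0.1 N more per mm
- pusher_face (a point): Point on the pusher's face that touches the row, at its top middle, 66 mm above the worktop
- cassette_blue: Loose blue cassette standing in the magazine row (first, second or third from the fixed end wall). 60 mm tall, 16 thick (y), 50 wide (x); its top is notched: the middle 34 mm (x) reach only 48 mm up, bevelled on both faces from 16 mm thick at 36 mm up to an 8 mm edge; the ends, 8 mm wide, reach 60 mm. Origin under its centre, z up; its y runs along the row towards the pusher. 80 g
- cassette_white_1: Loose white cassette in the row. 60 mm tall, 16 thick (y), 50 wide (x); its top is notched: the middle 34 mm (x) reach only 48 mm up, bevelled on both faces from 16 mm thick at 36 mm up to an 8 mm edge; the ends, 8 mm wide, reach 60 mm. Origin under its centre, z up. The notches form a V groove 8 mm wide, 12 deep at each seam. 80 g
- cassette_white_2: Loose white cassette in the row. 60 mm tall, 16 thick (y), 50 wide (x); its top is notched: the middle 34 mm (x) reach only 48 mm up, bevelled on both faces from 16 mm thick at 36 mm up to an 8 mm edge; the ends, 8 mm wide, reach 60 mm. Origin under its centre, z up. The notches form a V groove 8 mm wide, 12 deep at each seam. 80 g
- cassette_white_3: Loose white cassette in the row. 60 mm tall, 16 thick (y), 50 wide (x); its top is notched: the middle 34 mm (x) reach only 48 mm up, bevelled on both faces from 16 mm thick at 36 mm up to an 8 mm edge; the ends, 8 mm wide, reach 60 mm. Origin under its centre, z up. The notches form a V groove 8 mm wide, 12 deep at each seam. 80 g
- cassette_orange: Loose orange cassette, slippery plastic, 90 g. 16 mm thick (y); foot 24 mm wide (x) to 40 mm up, a wedge at its bottom: 5 mm thick, full 16 mm at 12 mm up; body 50 mm wide from 40 to 60 mm up; handle 14 mm thick, 32 mm wide, 60 to 105 mm up. Origin under the foot's centre, z up. Pinch the handle across its thickness, fingertips 10 mm above its lower end
- orange_handle (a point): Point in the middle of the orange cassette's handle, 90 mm above its underside
- stand: Fixed grey stand, 66 x 44 x 28 mm, with a slot 26 mm (x) by 18 mm (y), 22 mm deep, its floor 6 mm above the underside. Origin at the centre of its underside
- beaker: Bystander: small glass beaker, 50 mm wide, 66 mm tall, origin under its centre
- dropper_bottle: Bystander: white bottle with red cap, 34 mm wide, 75 mm tall, origin under its centre
- timer: Bystander: white timer lying flat, 66 x 62 x 20 mm, origin under its centre
Mind the look-alikes: they are no part of the job. Leave any white look-alike of the cassette_orange alone. What is shaped like the cassette_white_1 but green is not meant.

How it is judged:
By the outcome, as a careful person would: the job done as asked, in the order asked, and still so for the second after the job is handed in, with the robot touching nothing.
It also fails if it takes over 58 s, if anything falls off the work surface, if the arm or the gripper's body presses on something with over 40 N, if the wrist force passes 120 N, or if a joint passes its speed limit or range.

ROBOT

A 6-joint arm with a two-finger parallel gripper is mounted at the origin on a cart in front of the work surface, level with it; the furniture and walls round the work are solid. World frame = base frame: x ahead of the robot, y to its left, z up, the work surface at z = 0. Lengths are in m, angles in degrees, forces in N, time in s.
With the tool pointing down it reaches from about 0.35 to 0.875 m from the base axis. Payload 4.2 kg.
Tool frame: the origin (TCP) lies midway between the tips of the shut fingers; the grasp point (between the pads) lies 19 mm behind it; z points along the fingers, y is the line along which they close (so a half turn about z gives the same grasp; the last joint's range is limited). The gripper opens to 87 mm and grips with 3 to 60 N. Pads are 19 mm wide; open, the fingers measure 117 mm over their backs; the gripper's body (75 mm by 190 mm) begins 51 mm behind the grasp point.
Start: joints at [90.905, 22.042, 0.453, 0, -68.411, -14.817], TCP at [0.15, 0.607, 0.223] pointing down, gripper open.
Joint ranges: [-179.83, 179.83], [-69.29, 118.12], [-61.27, 80.66], [-181.25, 117.63], [-171.15, -9.14], [-177.46, 177.46]. Speed limits (degrees/s): [159.86, 159.86, 180, 180, 180, 180].

INTERFACE

Orientations are given as [roll, pitch, yaw] about the fixed x, y, z axes, in that order (R = Rz(yaw) Ry(pitch) Rx(roll)).
In Python, from workcell import env gives the robot as it stands. The module is installed in compiled form; this text tells all that it offers. Calls block until the motion is done:
- env.goto(position, orientation): joint-space move of the TCP to a pose.
- env.move_straight(position, rotation=None, rate=0.15, force_limit=None): straight line of the TCP; rotation=None keeps the orientation; rate is the mean speed in m/s. With force_limit (N) it stops when the force on the tool has changed by that much, and returns True; else False.
- env.set_joints(angles): joint-space move.
- env.gripper_to(opening, grasp_force=None): opening from 0.0 (shut) to 1.0 (fully open); grasp_force is the grip in N (None keeps the last); returns when the fingers have stopped.
- env.dwell(seconds).
- env.inverse_kinematics(position, orientation): joint angles nearest the present ones, or None.
- env.read_state(): the state.
- env.grab_frame(name): name is "scene" or "top" or "wrist"; returns a dict with "image" (384x512x3 uint8, blue, green, red), "fx", "fy", "cx", "cy" (pixels), "position" and "orientation" of the camera in the world. Camera axes: x right, y up, looking along -z (the intrinsics and any distortion apply to the point x, -y, -z); pixel columns grow to the right and rows downward; lengths in m; the calibration is good to about 2 mm. The wrist camera is an equidistant fisheye: a pixel r from the principal point sees the ray r / f radians off the axis. A picture is of the moment at which its call begins. There is no depth.
A pose or a line that the arm cannot do raises env.Unreachable and nothing moves.
- env.close_job(): hands the job in; it is judged then, once.
Trained networks look in a picture, given as the dict that the camera call returned (one of the last four; its "shot" number tells which), for a name from the list of things; names that differ only in an ending like _2 or _b are one class to them, and where a whole thing is asked for, a point or a joint stands for the part that bears it (a point fixed in the world has none). Each returns a list of dicts, best first, with "score" (0 to 1); they miss things now and then, are a little off and sometimes report something else, mostly with a low value. They report only what shows in the picture. A call takes as long as a camera call. They do not tell look-alikes from the thing itself.
- env.search_frame(picture, thing): "xyz" ([x, y, z] in m, in world coordinates, good to about 4 mm: the middle of the surface that is visible of it).
- env.trace(picture, thing): "mask" (384x512 bool, what is visible of it).
The state is a dict: "clock": time; "joint_positions": joint angles; "qvel": joint speeds; "joint_torque": joint torques, N m; "position": TCP position; "tool_rot": TCP orientation; "force": force on the tool from outside, world axes, zero at the start; "wrist_torque": the same for the moment, N m; "opening": opening from 0.0 (shut) to 1.0 (fully open); "finger_force": force on a finger pad.
Only numpy, scipy, OpenCV 4.12 (cv2) and the standard library are available. Lean on these libraries where they do the work, as an engineer would, in place of code of your own. Each camera call takes 0.05 s, during which the arm holds its last target. There are 200 camera calls.

## Working session

There is one attempt and no reset: what is moved stays moved. The work goes in short steps, each a Python script; the robot and the scene stay as the last script left them, time stands still between calls to the robot, and variables do not carry over. Pictures are saved under pics/ and viewed, at most 10 in all, crops included, and the job is handed in when it is done.

```bash
mkdir -p pics
python3 - <<'E'
from workcell import env
import cv2,numpy as np
s=env.read_state();print(s['clock'],s['position'],s['tool_rot'],s['force'],s['opening'])
ims=[]
for c in ("scene","top"):
    f=env.grab_frame(c);ims.append(f["image"]);print(c,f["position"],f["orientation"],f["fx"],f["cx"],f["cy"],f["shot"])
    for t in ["magazine","pusher","cassette_blue","cassette_white_1","cassette_orange","orange_handle","pusher_face","stand","beaker","dropper_bottle","timer"]:
        print(t,[(np.round(d["xyz"],3).tolist(),round(d["score"],2)) for d in env.search_frame(f,t)])
    cv2.imwrite(f"pics/{c}.png",f["image"])
print(env.read_state()['clock'])
E
```

```text
0.0 [0.15010887 0.60610386 0.2214623 ] [ 1.79877601e+02 -5.99705563e-03 -1.39221681e+01] [-0.80143903  0.40229146  0.51354379] 0.9949074967642666
scene [0.20191692 0.4842753  0.77127195] [  40.67288733    0.25318568 -141.88119733] 382.7363150307321 247.39673532493353 195.89134543037227 1
magazine [([0.559, 0.121, 0.026], 0.82), ([0.566, 0.05, 0.058], 0.23)]
pusher [([0.564, 0.112, 0.045], 0.78)]
cassette_blue [([0.561, 0.078, 0.053], 0.43)]
cassette_white_1 [([0.575, -0.036, 0.04], 0.9), ([0.564, 0.048, 0.056], 0.72), ([0.556, 0.123, 0.025], 0.67), ([0.551, 0.094, 0.055], 0.63), ([0.567, 0.063, 0.057], 0.57)]
cassette_orange [([0.47, -0.04, 0.074], 0.76), ([0.539, -0.147, 0.067], 0.57)]
orange_handle [([0.542, -0.143, 0.069], 0.93), ([0.472, -0.034, 0.072], 0.8)]
pusher_face [([0.568, 0.106, 0.038], 0.79), ([0.541, -0.146, 0.067], 0.17)]
stand [([0.539, -0.137, 0.032], 0.85), ([0.399, 0.064, 0.016], 0.26)]
beaker [([0.704, 0.18, 0.045], 0.67)]
dropper_bottle [([0.65, -0.172, 0.046], 0.78)]
timer [([0.394, 0.062, 0.015], 0.76)]
top [0.31946994 0.03620537 1.27367875] [ 11.47262418  -0.76630678 -88.90997611] 459.7533310432792 263.5483165107578 188.41620801179778 2
magazine [([0.553, 0.134, 0.027], 0.92)]
pusher [([0.566, 0.111, 0.06], 0.67)]
cassette_blue []
cassette_white_1 [([0.575, -0.041, 0.044], 0.63), ([0.563, 0.092, 0.061], 0.57), ([0.563, 0.06, 0.051], 0.42), ([0.566, 0.11, 0.058], 0.39)]
cassette_orange [([0.469, -0.041, 0.089], 0.53), ([0.536, -0.151, 0.085], 0.46)]
orange_handle [([0.536, -0.141, 0.084], 0.57)]
pusher_face []
stand []
beaker [([0.709, 0.176, 0.03], 0.52), ([0.562, 0.111, 0.058], 0.16)]
dropper_bottle [([0.644, -0.18, 0.05], 0.52)]
timer [([0.399, 0.054, 0.019], 0.67)]
1.2
```

View pics/scene.png

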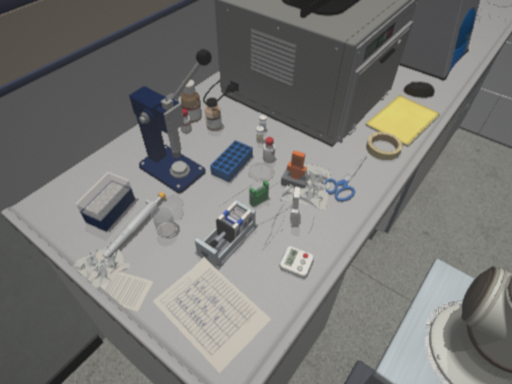

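View pics/top.png

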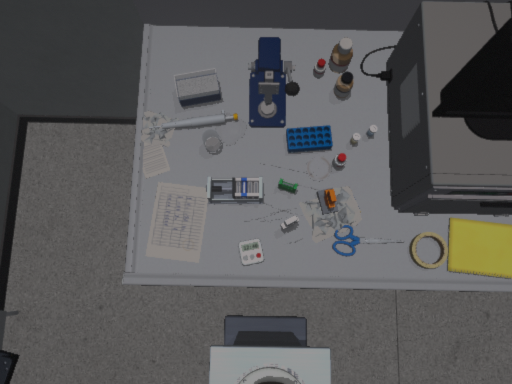

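Run:
```python
from workcell import env
import cv2,numpy as np,pickle
env.goto([0.54,0.06,0.26],[180,0,0])
out=[]
for k,p in enumerate([[0.54,0.06,0.26],[0.52,-0.13,0.26]]):
    if k: env.goto(p,[180,0,0])
    f=env.grab_frame("wrist");out.append(f)
    print(f["position"],f["orientation"],f["fx"],f["fy"],f["cx"],f["cy"])
    for t in ["pusher","cassette_blue","cassette_white_1","cassette_orange","stand"]:
        print(t,[(np.round(d["xyz"],3).tolist(),round(d["score"],2)) for d in env.search_frame(f,t)])
pickle.dump(out,open("w.pkl","wb"))
cv2.imwrite("pics/w1.png",cv2.hconcat([cv2.resize(f["image"],None,fx=1.5,fy=1.5,interpolation=2)[:,184:584] for f in out]))
s=env.read_state();print(s['clock'],s['position'],s['tool_rot'])
```

```text
[0.61293901 0.05946417 0.42158863] [-1.55245917e+01 -5.23158841e-03 -9.00000540e+01] 297.3186396354542 297.3186396354542 251.1571609921346 191.12901232806573
pusher [([0.42, 0.056, 0.016], 0.67), ([0.569, 0.108, 0.068], 0.63)]
cassette_blue [([0.565, 0.079, 0.056], 0.95)]
cassette_white_1 [([0.569, 0.047, 0.052], 0.88), ([0.57, 0.094, 0.054], 0.76), ([0.581, -0.033, 0.052], 0.66), ([0.563, 0.061, 0.053], 0.59)]
cassette_orange [([0.481, -0.046, 0.057], 0.89), ([0.543, -0.144, 0.074], 0.55), ([0.417, 0.055, 0.015], 0.38), ([0.574, 0.134, 0.025], 0.28)]
stand [([0.569, 0.093, 0.052], 0.71), ([0.655, -0.178, 0.048], 0.64)]
[ 0.59307554 -0.13089495  0.42174484] [-1.54978782e+01  7.64627819e-03 -9.00622773e+01] 297.3186396354542 297.3186396354542 251.1571609921346 191.12901232806573
pusher [([0.565, 0.103, 0.064], 0.9)]
cassette_blue [([0.569, 0.075, 0.051], 0.86)]
cassette_white_1 [([0.567, 0.058, 0.057], 0.87), ([0.584, -0.039, 0.053], 0.71), ([0.568, 0.09, 0.053], 0.69), ([0.567, 0.046, 0.058], 0.64)]
cassette_orange [([0.549, -0.145, 0.109], 0.78), ([0.48, -0.052, 0.08], 0.63)]
stand [([0.547, -0.145, 0.028], 0.75)]
4.975 [ 0.52031979 -0.12893527  0.25997176] [-1.79995995e+02 -1.35633504e-03  1.03415084e-01]
```

View pics/w1.png

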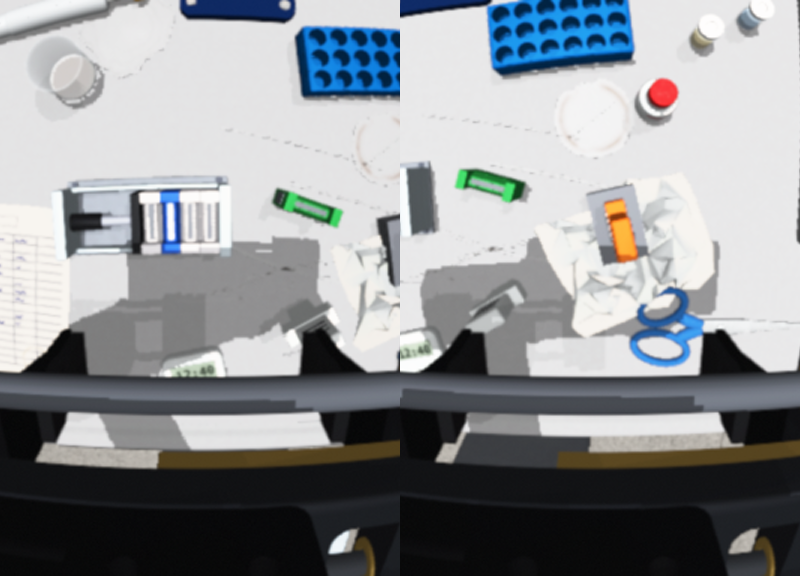

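```bash
cat > h.py <<'E'
import cv2,numpy as np
from scipy.spatial.transform import Rotation as R
def project(f,P):
    P=np.asarray(P,float)
    q=(P-f["position"])@R.from_euler('xyz',f["orientation"],degrees=True).as_matrix()
    x,y,z=q[...,0],-q[...,1],-q[...,2]
    r=np.hypot(x,y);th=np.arctan2(r,z);k=f["fx"]*th/np.maximum(r,1e-9)
    return np.stack([f["cx"]+k*x,f["cy"]+k*y],-1)
def ortho(f,c,z,half=0.05,ppm=4000):
    "world-plane view: image right = -y, up = +x"
    n=int(2*half*ppm);u,v=np.meshgrid(np.arange(n),np.arange(n))
    P=np.stack([c[0]+half-v/ppm,c[1]+half-u/ppm,np.full(u.shape,z)],-1)
    m=project(f,P).astype(np.float32)
    return cv2.remap(f["image"],m[...,0],m[...,1],cv2.INTER_CUBIC)
E
python3 - <<'E'
import pickle,cv2
from h import *
a,b=pickle.load(open("w.pkl","rb"))
def grid(im):
    for i in range(0,400,40): cv2.putText(im,str(i),(i,8),0,.3,(0,0,255),1);cv2.line(im,(i,10),(i,14),(0,0,255));cv2.line(im,(0,i),(5,i),(0,0,255))
    return im
o=[grid(ortho(b,(.543,-.145),.111)),grid(ortho(a,(.565,.07),.066))]
cv2.imwrite("pics/o1.png",cv2.hconcat(o))
for n,im,lo,hi in(("or",o[0],(4,120,90),(20,255,255)),("bl",o[1],(105,130,40),(125,255,255))):
    m=cv2.inRange(cv2.cvtColor(im,cv2.COLOR_BGR2HSV),lo,hi)
    c=max(cv2.findContours(m,0,1)[0],key=cv2.contourArea);print(n,cv2.minAreaRect(c))
E
```

```text
or ((222.80490112304688, 180.0458984375), (178.421630859375, 62.01239776611328), 76.75948333740234)
bl ((169.04409790039062, 185.74310302734375), (205.92893981933594, 59.63636016845703), 88.95201873779297)
```

View pics/o1.png

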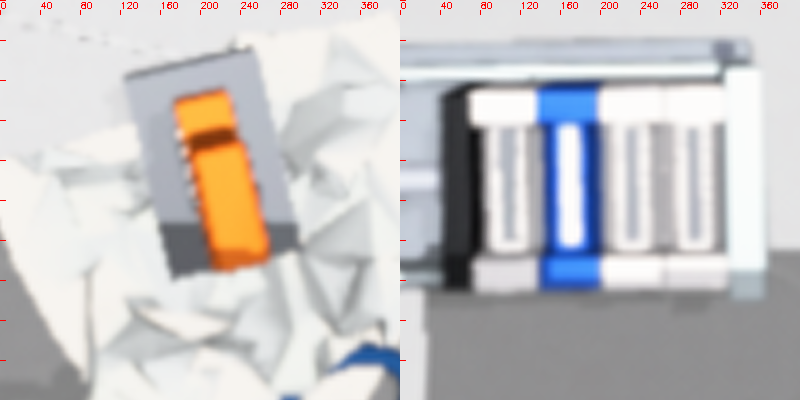

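Run:
```python
from workcell import env
import numpy as np
def st(l):
    s=env.read_state();print(l,round(s['clock'],2),np.round(s['position'],4),np.round(s['tool_rot'],2),'F',np.round(s['force'],2),'M',np.round(s['wrist_torque'],2),'op',round(s['opening'],3),'ff',s['finger_force'])
o=[180,0,13.2]
env.gripper_to(0.5,5)
env.goto([.5415,-.152,.15],o);st('above')
print(env.move_straight([.5415,-.152,.076],rate=.1,force_limit=5));st('down')
env.gripper_to(0.0,5);env.dwell(.2);st('grip5')
```

```text
above 6.49 [ 0.5422 -0.1523  0.1506] [ 1.7994e+02 -1.0000e-02  1.3160e+01] F [-0.57  0.68  0.82] M [-0.05 -0.04 -0.01] op 0.499 ff 0.0
False
down 7.38 [ 0.5423 -0.152   0.0769] [ 1.7996e+02 -1.1000e-01  1.3210e+01] F [0.29 0.47 0.36] M [-0.04 -0.07  0.02] op 0.503 ff 0.0
grip5 8.21 [ 0.5416 -0.152   0.0761] [180.    -0.    13.21] F [-0.61  0.21  1.36] M [ 0.07  0.05 -0.01] op 0.159 ff 4.995075414190069
```

```bash
cat >> h.py <<'E'
from workcell import env
def st(l):
    s=env.read_state();print(l,round(s['clock'],2),np.round(s['position'],4),np.round(s['tool_rot'],2),'F',np.round(s['force'],2),'M',np.round(s['wrist_torque'],2),'op',round(s['opening'],3),'ff',round(float(s['finger_force']),1));return s
E
python3 - <<'E'
from h import *
env.gripper_to(0.0,45);st('grip45')
env.move_straight([.5415,-.152,.19],rate=.15);st('lift')
env.goto([.568,.0864,.15],[180,0,1.0]);env.dwell(.3)
f=env.grab_frame("wrist");g=env.grab_frame("scene")
cv2.imwrite("pics/h.png",cv2.hconcat([cv2.resize(f["image"][60:300,150:350],(400,480)),cv2.resize(g["image"][160:280,180:280],(400,480))]))
st('over')
E
```

```text
grip45 8.43 [ 0.5416 -0.152   0.0761] [ 1.800e+02 -1.000e-02  1.321e+01] F [-0.84 -0.18  1.03] M [ 0.06  0.11 -0.03] op 0.154 ff 45.0
lift 9.33 [ 0.5406 -0.1519  0.1887] [-1.7994e+02  1.3000e-01  1.3180e+01] F [-0.53 -0.16 -1.52] M [-0.03  0.02  0.01] op 0.155 ff 45.0
over 10.69 [0.5681 0.0857 0.1502] [-1.7999e+02 -1.0000e-02  9.4000e-01] F [-0.25  0.6  -1.01] M [-0.  0.  0.] op 0.155 ff 45.0
```

View pics/h.png

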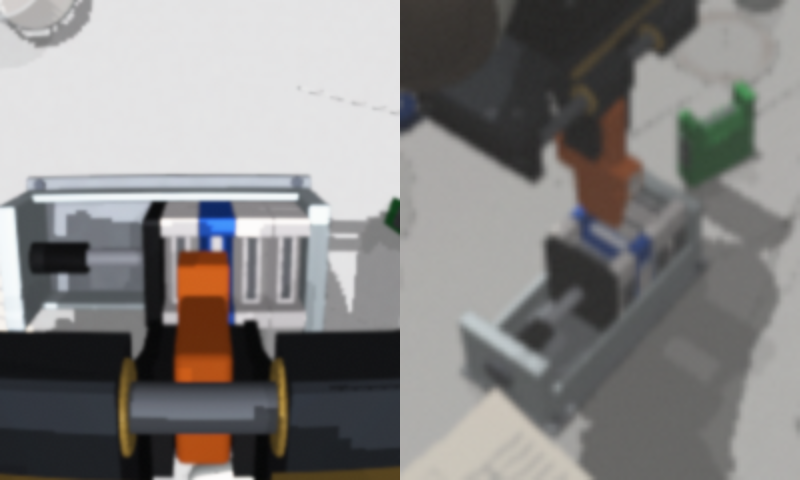

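Run:
```python
from h import *
env.move_straight([.568,.0864,.130],rate=.05);env.dwell(.2);st('pre')
print(env.move_straight([.568,.0864,.114],rate=.01,force_limit=3));st('c')
env.dwell(.2);st('c')
```

```text
pre 11.44 [0.5682 0.0865 0.1303] [-1.7999e+02 -3.0000e-02  1.0100e+00] F [ 0.02 -0.85 -0.47] M [-0.04 -0.03  0.01] op 0.154 ff 45.0
True
c 12.43 [0.5685 0.0871 0.1204] [-1.7993e+02 -8.0000e-02  1.0100e+00] F [0.51 0.9  2.67] M [ 0.21  0.02 -0.02] op 0.154 ff 45.0
c 12.63 [0.5685 0.0871 0.1204] [-1.7993e+02 -8.0000e-02  1.0100e+00] F [0.84 1.4  6.  ] M [ 0.34  0.04 -0.01] op 0.157 ff 45.0
```

Run:
```python
from h import *
S=.0868;bias=.0008
base=np.array([0,-.1,-1.0])
for b in [43,41,39,37,35,33,31,29,27,25,23]:
    c=np.interp(b,[24,30,33,36,42,48],[8,5.25,4.1,4,1.25,-1.5])*1e-3+bias
    hit=env.move_straight([.568,S+c,.076+b*1e-3],rate=.012,force_limit=9)
    s=st(b);F=np.array(s['force'])-base
    if hit or np.linalg.norm(F)>13: print('stop',hit);break
```

```text
43 12.93 [0.5685 0.0877 0.1199] [ 1.7997e+02 -2.0000e-02  1.0200e+00] F [-0.71 -1.93  5.68] M [-0.68 -0.04 -0.  ] op 0.16 ff 45.0
41 13.26 [0.5686 0.0886 0.1179] [ 1.7997e+02 -3.0000e-02  1.0100e+00] F [ 0.05 -0.54  5.61] M [-0.66 -0.08 -0.01] op 0.154 ff 45.0
39 13.59 [0.5687 0.0895 0.116 ] [ 1.7997e+02 -4.0000e-02  1.0200e+00] F [ 0.16 -2.61  5.65] M [-0.69 -0.16 -0.04] op 0.154 ff 45.0
37 13.93 [0.5687 0.0904 0.1141] [ 1.7997e+02 -4.0000e-02  1.0200e+00] F [ 1.08 -1.42  5.99] M [-0.69 -0.1   0.02] op 0.161 ff 45.0
35 14.25 [0.5689 0.0911 0.1123] [ 1.7999e+02 -8.0000e-02  1.0200e+00] F [-0.71 -1.51  7.08] M [-0.53 -0.02  0.  ] op 0.153 ff 45.0
33 14.57 [0.5692 0.0917 0.1104] [-1.7996e+02 -1.3000e-01  1.0200e+00] F [-0.73 -0.13  7.09] M [-0.09 -0.04 -0.02] op 0.16 ff 45.0
31 14.89 [0.5692 0.0924 0.1083] [-1.7996e+02 -1.3000e-01  1.0300e+00] F [0.33 0.29 7.12] M [-0.15 -0.12  0.05] op 0.157 ff 45.0
29 15.22 [0.5692 0.0931 0.1063] [-1.7998e+02 -1.1000e-01  1.0300e+00] F [ 0.17 -1.03  7.03] M [-0.33 -0.17  0.  ] op 0.159 ff 45.0
27 15.56 [0.5691 0.0938 0.1043] [-1.80e+02 -1.00e-01  1.03e+00] F [ 0.56 -2.61  6.11] M [-0.51 -0.19 -0.04] op 0.156 ff 45.0
25 15.89 [0.569  0.0946 0.1022] [ 1.7999e+02 -8.0000e-02  1.0300e+00] F [ 0.51 -1.9   6.76] M [-0.7  -0.19 -0.01] op 0.156 ff 45.0
23 16.22 [0.5691 0.0951 0.1004] [ 1.80e+02 -1.00e-01  1.03e+00] F [ 0.2  -0.86  7.28] M [-0.63 -0.2  -0.01] op 0.156 ff 45.0
```

Run:
```python
from h import *
S=.0868;y=S+.008+.0006
for b in [19,15,11,8,5,3]:
    hit=env.move_straight([.568,y,.076+b*1e-3],rate=.02,force_limit=8)
    s=st(b);F=np.array(s['force'])
    if hit or np.linalg.norm(F)>14: print('stop',hit);break
else:
    env.dwell(.2);st('x')
    print(env.move_straight([.568,y,.073],rate=.006,force_limit=4));st('floor?')
```

```text
19 16.57 [0.5684 0.0953 0.0949] [-1.7997e+02  1.0000e-02  9.9000e-01] F [1.92 0.   2.16] M [-0.23 -0.54 -0.01] op 0.162 ff 45.0
15 16.92 [0.5676 0.0953 0.0903] [-1.7997e+02  1.1000e-01  9.7000e-01] F [ 1.7  -0.25 -0.56] M [-0.23 -0.5   0.06] op 0.155 ff 45.0
11 17.27 [0.5676 0.0953 0.0865] [-1.7996e+02  1.0000e-01  9.7000e-01] F [ 1.35 -0.26 -1.08] M [-0.19 -0.3   0.01] op 0.156 ff 45.0
8 17.57 [0.5678 0.0953 0.0837] [-1.7996e+02  7.0000e-02  9.7000e-01] F [ 0.29 -0.42 -0.05] M [-0.23 -0.24  0.06] op 0.157 ff 45.0
5 17.87 [0.568  0.0954 0.0808] [-1.7996e+02  5.0000e-02  9.8000e-01] F [ 0.71 -1.12 -0.09] M [-0.28 -0.3   0.07] op 0.157 ff 45.0
3 18.12 [0.568  0.0954 0.0788] [-1.7996e+02  5.0000e-02  9.8000e-01] F [0.86 0.02 0.31] M [-0.36 -0.36  0.07] op 0.158 ff 45.0
x 18.32 [0.568  0.0954 0.0788] [-1.7995e+02  4.0000e-02  9.8000e-01] F [ 0.85 -1.4  -1.12] M [-0.41 -0.4   0.03] op 0.158 ff 45.0
True
floor? 18.93 [0.568  0.0953 0.0761] [-1.7998e+02  4.0000e-02  1.0100e+00] F [-0.16  1.01  3.49] M [0.05 0.05 0.06] op 0.158 ff 45.0
```

Run:
```python
from h import *
def fz(n=6):
    a=[]
    for _ in range(n): a.append(env.read_state()['force']); env.dwell(.02)
    return np.mean(a,0)
print(fz())
print(env.move_straight([.568,.0948,.0757],rate=.01,force_limit=4));print('y',fz())
z=.0757
for i in range(40):
    F=fz();
    print(round(z,5),np.round(F,2),end=' ')
    if F[2]>11.2: break
    z-=.0001 if F[2]>8 else .0002
    env.move_straight([.568,.0948,z],rate=.01,force_limit=9)
for _ in range(3): print('hold',fz(8))
env.dwell(.1);st('end')
```

```text
[-0.09909201  1.06130297  3.3197803 ]
False
y [-1.51414763  2.51439686  5.51087761]
0.0757 [-1.75  2.16  5.21] 0.0755 [-2.33  2.47  6.41] 0.0753 [-2.41  2.94  7.25] 0.0751 [-2.39  2.51  8.06] 0.075 [-2.88  2.55  8.66] 0.0749 [-3.12  2.74  9.35] 0.0748 [-3.29  2.53  9.34] 0.0747 [-3.33  2.09  9.79] 0.0746 [-3.34  2.77 10.44] 0.0745 [-3.95  2.78 10.38] 0.0744 [-3.51  2.4  11.26] hold [-4.035153    2.65643551 11.3621394 ]
hold [-3.58797524  2.35871764 11.48779367]
hold [-3.07749281  2.71369109 11.58830552]
end 23.48 [0.5682 0.0953 0.076 ] [-1.7997e+02 -1.0000e-02  1.0400e+00] F [-2.99  2.57 11.29] M [0.65 1.28 0.01] op 0.159 ff 45.0
```

Run:
```python
from h import *
env.move_straight([.568,.0948,.0743],rate=.01);
F=[]
for _ in range(16): F.append(env.read_state()['force']);env.dwell(.05)
print('hold',np.mean(F,0),np.max(F,0))
env.move_straight([.568,.0952,.0758],rate=.01);st('relax')
env.gripper_to(0.35,10);env.dwell(.2);st('open')
print(env.move_straight([.568,.0952,.15],rate=.08,force_limit=5))
env.goto([.55,.09,.26],[180,0,1]);env.dwell(.3)
f=env.grab_frame("wrist");g=env.grab_frame("scene")
cv2.imwrite("pics/e.png",cv2.hconcat([ortho(f,(.565,.09),.066),cv2.resize(g["image"][160:280,180:280],(400,400))]))
st('up')
```

```text
hold [-3.98927469  2.47100324 11.77590173] [-3.40417625  3.08914826 12.5787468 ]
relax 24.83 [0.5681 0.0953 0.0761] [-1.7999e+02  4.0000e-02  1.0200e+00] F [-0.81  2.13  6.34] M [0.36 0.44 0.04] op 0.158 ff 45.0
open 25.67 [0.568  0.0952 0.0758] [-1.80e+02  5.00e-02  1.01e+00] F [-0.38 -0.48  0.08] M [-0.03 -0.06 -0.03] op 0.352 ff 0.0
False
up 27.67 [0.5499 0.0899 0.2591] [1.7996e+02 9.0000e-02 1.0000e+00] F [ 0.06 -0.44  0.77] M [ 0.02 -0.06  0.04] op 0.347 ff 0.0
```

View pics/e.png

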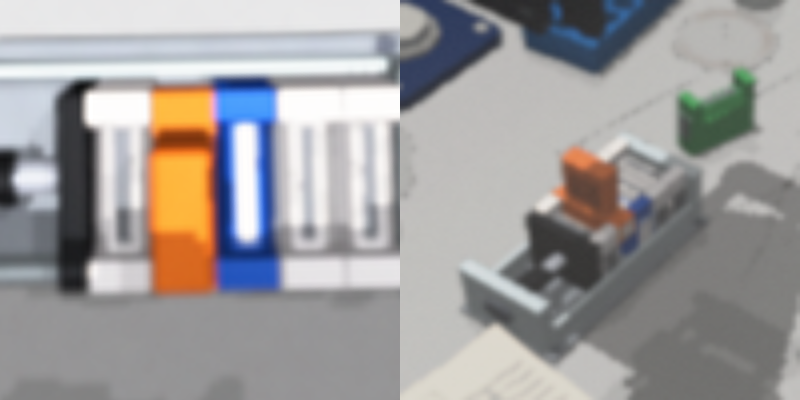

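The picture shows the orange cassette (183,190) flush between the blue one (246,190) and the last white one (118,190). The row is snug against the pusher (75,190), and the ear tops are level.

```bash
python3 -c "
from workcell import env
print(env.close_job())"
```

```text
the job is handed in; nothing more can be done
None
```

The orange cassette now stands upright on the magazine floor, right next to the blue one on the pusher side. It was pressed down at about 12.8 N for 0.8 s before release, all five cassettes sit snug in one row, and the job is handed in.

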